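# Set a hanging pipette to 40 and hold it slanted over the dish

## Task

Three pipettes hang in the stand. While it still hangs there, turn the collar of the square-handled pipette to 40 on its scale; then draw that pipette out of the stand and hold it in the air, leaning at about 45 degrees, with its tip pointing down over the open glass dish, a few centimetres above it and touching nothing. Finish while still holding it there, with the collar still at 40, and leave the dish and everything else on the bench where it is.

Things in the scene. Friction and masses are not known exactly. Their poses are not given: they have to be found in the camera images.
- pipette_collar (a point): Centre of the grey collar on the square-handled pipette; it does not turn with the collar. z runs along the pipette to its plunger (up while hanging), -x to the open front of its slot. Collar: 26 mm diameter, 25 mm tall, just above the wider handle's flat top (13 mm below this point). Above it only a plunger, 16 mm diameter, top 23 mm above this point.
- pipette_handle (a point): Centre of the same pipette's white handle, 38 mm below the collar's centre: 38 x 38 mm in section (sides along x and y), 50 mm tall. Axes as for pipette_collar. Its flat top carries the scale.
- pipette_tip (a point): Lower end of the same pipette's tip, on its axis, 203 mm below the collar's centre; same axes. Below the handle come a 20 x 20 mm neck, a taper and the thin tip.
- pipette: The same square-handled pipette; origin at the end of its tip, same axes. 226 mm long, about 125 g, heavier towards the handle.
- collar (a joint): Collar angle, 0 to 2.5 rad, growing anticlockwise seen from above. Eleven dark marks 0.25 rad apart on the handle's top, on the slot's front side, for 0, 10 .. 100 (0, 50, 100 longer): value = 40 x angle, 40 is 1.0 rad, one mark clockwise of the long middle one. White line on the collar: its pointer. Starts above 60. Stays where left (friction 0.025 N m); the slot stops the pipette turning.
- stand: Fixed grey stand, base 130 x 320 x 12 mm; origin on the bench under the middle of three fork slots 110 mm apart along y, open to -x. Forks' top 170 mm up: the handle rests on it, neck in a 24 mm slot, tip 30 mm above the bench. An 8 mm rim round the handle must be cleared by lifting, then the pipette comes out 50 mm or more to the front. Any slot may hold any pipette.
- dish_floor (a point): Centre of the inner floor of the open glass dish, 3 mm above the bench; the dish is 100 mm in diameter and 18 mm tall.
- dish: The same loose open dish; origin at the centre of its underside.
- slim_pipette: Bystander, to be left alone: the neighbouring pipette with the slim round handle (26 mm thick) and tall plunger, no collar; hangs in another slot of the stand, origin at its tip, z up along it, its top 204 to 220 mm above its tip
- short_pipette: Bystander, to be left alone: the neighbouring pipette with the domed grey handle and no collar; hangs in another slot of the stand, origin at its tip, z up along it, its top 204 to 220 mm above its tip
- amber_bottle: Bystander, to be left alone: amber glass bottle, 64 mm diameter, 130 mm tall; origin at the centre of its underside
- reagent_jar: Bystander, to be left alone: glass jar, 72 mm diameter, 100 mm tall; origin at the centre of its underside
- cork_ring: Bystander, to be left alone: cork flask ring, 90 mm diameter, 30 mm tall; origin at the centre of its underside
- slide_box: Bystander, to be left alone: closed slide box 85 x 100 x 34 mm; origin at the centre of its underside
- tip_rack: Bystander, to be left alone: open tray of white tips 90 x 120 x 56 mm; origin at the centre of its underside
- marker: Bystander, to be left alone: black pen, 14 mm thick, 125 mm long, lying on the bench; origin at the centre of its underside

How it is judged:
By the outcome, as a careful person would: the job done as asked, in the order asked, and still so for the second after the job is handed in, while the arm keeps its last pose, push and grip.
It also fails if it takes over 48 s, if anything falls off the work surface, if the arm or the gripper's body presses on something with over 40 N, if the wrist force passes 120 N, or if a joint passes its speed limit or range.

## Robot

A 6-joint arm with a two-finger parallel gripper is mounted at the origin on the work surface. World frame = base frame: x ahead of the robot, y to its left, z up, the work surface at z = 0. Lengths are in m, angles in rad, forces in N, time in s.
With the tool pointing down it reaches from about 0.35 to 0.925 m from the base axis. Payload 6.4 kg.
Tool frame: the origin (TCP) lies at the very end of the fingers, on their centre line; the grasp point (between the pads) lies 19 mm behind it; x points along the fingers, y is the direction in which the jaws open and shut, and the axes are right-handed (so a half turn about x gives the same grasp; the last joint's range is limited). The gripper opens to 85 mm and grips with 20 to 120 N. Pads are 22 mm wide; open, the fingers measure 114 mm over their backs; the gripper's body (76 mm by 85 mm) begins 54 mm behind the grasp point. The pads swing forward as they close: fully open they stand 13 mm farther back than shut.
Start: joints at [-1.331, 0.245, 1.558, -0, 1.339, -0.174], TCP at [0.261, -0.595, 0.231] pointing down, gripper open.
Joint ranges: [-3.13, 3.13], [-1.02, 2.26], [0.13, 2.54], [-0.95, 4.09], [0.21, 2.88], [-2.74, 2.74]. Speed limits (rad/s): [2.57, 2.57, 3.14, 3.14, 3.14, 3.14].

## Interface

Orientations are given as a unit quaternion [w, x, y, z].
In Python, from cell import env, claw, solver, status, grab_frame, get_calibration, close_job gives the robot as it stands. Calls block until the motion is done:
- env.move_ptp(position, orientation): joint-space move of the TCP to a pose.
- env.movel(position, attitude=None, max_speed=0.15): straight line of the TCP; attitude=None keeps the orientation; max_speed is the mean speed in m/s.
- env.goto_joints(angles): joint-space move.
- claw.let_go() and claw.grab(effort=None): open the fingers fully, or close them until they stop; effort is the grip in N (None keeps the last).
- env.wait(seconds).
- solver.ik(position, orientation): joint angles nearest the present ones, or None.
- status.sense(): the state.
- grab_frame(name): name is "scene" or "side" or "wrist"; returns (picture, depth): 384x512x3 uint8, red, green, blue; 384x512 float32, m along the optical axis (not along the pixel's ray), 0 where there is no reading.
- get_calibration(name): a dict with "intrinsics" (3x3 intrinsics, pixels), "k1" (the pictures are not rectified: a ray, as slopes to the right and down, at radius r is drawn at 1 + k1 r^2 times it, then the intrinsics apply), "rvec" (rotation vector, rad) and "tvec" (3), from world to camera coordinates, as OpenCV has them; the wrist camera has in their place "hand_eye" (4x4, takes a point from camera to tool coordinates, whose origin is the TCP and whose axes are the tool frame's). Camera axes: x right, y down, z forward; pixel columns grow to the right and rows downward; lengths in m; the calibration is good to about 2 mm. A picture is of the moment at which its call begins: read the wrist's pose just before it. get_calibration takes no time and is no camera call.
A pose or a line that the arm cannot do raises env.MotionError and nothing moves.
- close_job(): hands the job in, once; it reports no verdict.
The state is a dict: "t": time; "joints": joint angles; "joint_vel": joint speeds; "tau": joint torques, N m; "eef_pos": TCP position; "orientation": TCP orientation; "force": force on the tool from outside, world axes, zero at the start; "wrist_torque": the same for the moment, N m; "width": finger opening in m.
Only numpy, scipy, OpenCV 4.12 (cv2) and the standard library are available. Lean on these libraries where they do the work, as an engineer would, in place of code of your own. Each camera call takes 0.05 s, during which the arm holds its last target.

## Working session

There is one attempt and no reset: what is moved stays moved. The work goes in short steps, each a Python script; the robot and the scene stay as the last script left them, time stands still between calls to the robot, and variables do not carry over. Pictures are saved under pics/ and viewed, and the job is handed in when it is done.

```bash
ls; mkdir -p pics; cat > h.py <<'E'
import numpy as np, cv2
from scipy.spatial.transform import Rotation as R
from cell import env, claw, solver, status, grab_frame, get_calibration, close_job
def q2R(q): return R.from_quat([q[1],q[2],q[3],q[0]]).as_matrix()
def R2q(m):
    q=R.from_matrix(m).as_quat(); return [q[3],q[0],q[1],q[2]]
def cam(name):
    c=get_calibration(name); K=np.array(c['intrinsics'],float); k1=float(c['k1'])
    if name=='wrist':
        s=status.sense(); T=np.eye(4); T[:3,:3]=q2R(s['orientation']); T[:3,3]=s['eef_pos']
        T=T@np.array(c['hand_eye'])
    else:
        r,_=cv2.Rodrigues(np.array(c['rvec'],float)); t=np.array(c['tvec'],float).ravel()
        T=np.eye(4); T[:3,:3]=r.T; T[:3,3]=-r.T@t
    return K,k1,T
def shot(name,fn):
    C=cam(name); p,d=grab_frame(name)
    cv2.imwrite(f'pics/{fn}.png',p[:,:,::-1]); np.savez(f'pics/{fn}.npz',p=p,d=d,K=C[0],k1=C[1],T=C[2])
    return p,d,C
def load(fn):
    z=np.load(f'pics/{fn}.npz'); return z['p'],z['d'],(z['K'],float(z['k1']),z['T'])
def rays(C,uv):
    K,k1,T=C; uv=np.array(uv,float).reshape(-1,1,2)
    s=cv2.undistortPoints(uv,K,np.array([k1,0,0,0,0.]))[:,0]
    return np.c_[s,np.ones(len(s))]
def pts(C,uv,z):
    r=rays(C,uv)*np.array(z,float).reshape(-1,1); return r@C[2][:3,:3].T+C[2][:3,3]
def onplane(C,uv,h):
    r=rays(C,uv)@C[2][:3,:3].T; o=C[2][:3,3]; return o+r*((h-o[2])/r[:,2:3])
def cloud(d,C):
    v,u=np.nonzero(d>0); return np.c_[u,v],pts(C,np.c_[u,v],d[v,u])
def proj(C,P):
    K,k1,T=C; Ti=np.linalg.inv(T); 
    return cv2.projectPoints(np.array(P,float).reshape(-1,1,3),cv2.Rodrigues(Ti[:3,:3])[0],Ti[:3,3],K,np.array([k1,0,0,0,0.]))[0][:,0]
E
python3 - <<'E'
from h import *
for n in ['scene','side','wrist']:
    p,d,C=shot(n,n+'0'); print(n,C[2].round(3).tolist(),C[0][0,0])
print(status.sense())
E
```

```text
pics
scene [[-0.001, 0.895, -0.447, 1.134], [1.0, -0.003, -0.009, -0.006], [-0.01, -0.447, -0.894, 1.285], [0.0, 0.0, 0.0, 1.0]] 378.22756099782737
side [[-0.828, -0.318, 0.462, -0.039], [-0.56, 0.448, -0.697, 0.928], [0.015, -0.836, -0.549, 0.903], [0.0, 0.0, 0.0, 1.0]] 481.52885210453906
wrist [[0.403, -0.865, -0.297, 0.339], [-0.915, -0.382, -0.129, -0.561], [-0.002, 0.324, -0.946, 0.372], [0.0, 0.0, 0.0, 1.0]] 281.47491166125496
{'t': 0.15, 'joints': array([-1.33107397e+00,  2.45676335e-01,  1.55873593e+00,  9.06014466e-06,
        1.33874655e+00, -1.74122632e-01]), 'joint_vel': array([ 0.00089751, -0.00278871, -0.00279117,  0.00070024,  0.00125157,
       -0.00101808]), 'tau': array([ 1.14554947e-03, -4.29984927e+01, -3.26549721e+01, -1.23323430e-04,
        3.53534706e-03, -1.51791471e-05]), 'eef_pos': array([ 0.26127435, -0.59469716,  0.23041793]), 'orientation': array([-0.1447201 , -0.69200755, -0.14582716,  0.69203763]), 'force': array([ 0.24667259, -0.77851344, -0.65287164]), 'wrist_torque': array([-0.00393365,  0.00941633, -0.01905632]), 'width': 0.08539036385531847}
```

View pics/scene0.png

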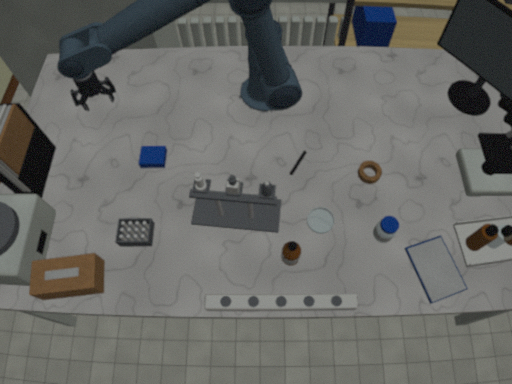

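View pics/side0.png

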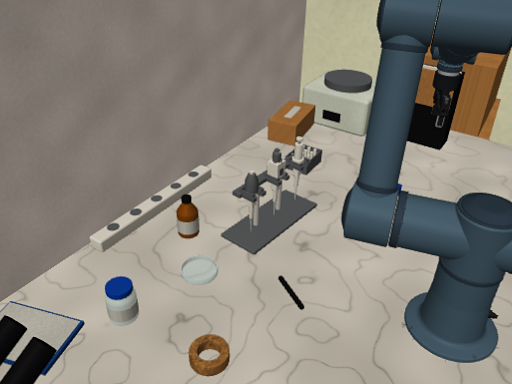

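View pics/wrist0.png

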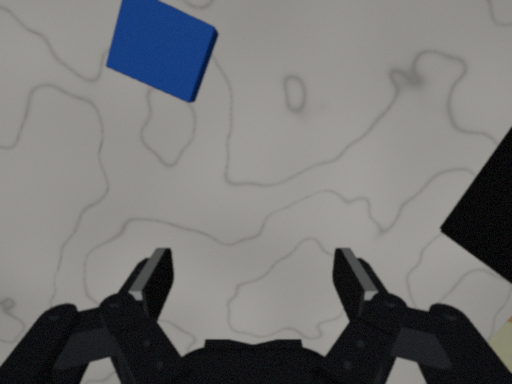

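```bash
python3 - <<'E'
from h import *
p,d,C=load('scene0'); a=cv2.resize(p[165:240,180:330],None,fx=5,fy=5,interpolation=cv2.INTER_CUBIC)
p,d,C=load('side0'); b=cv2.resize(p[125:275,160:330],None,fx=4,fy=4,interpolation=cv2.INTER_CUBIC)
f=lambda x:np.clip(x.astype(float)*1.6,0,255).astype('u1')
cv2.imwrite('pics/za.png',f(a)[:,:,::-1]);cv2.imwrite('pics/zb.png',f(b)[:,:,::-1])
E
```

```text
(no output)
```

View pics/za.png

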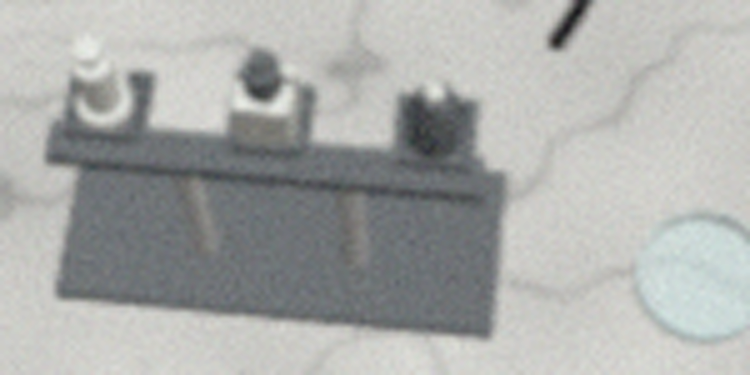

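View pics/zb.png

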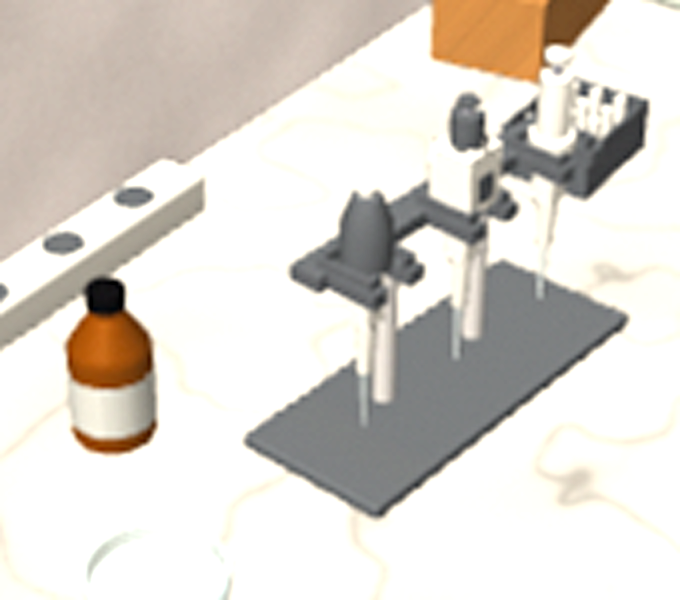

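```bash
python3 - <<'E'
from h import *
for n in ['scene0','side0']:
    p,d,C=load(n); uv,P=cloud(d,C)
    x,y,z=P.T
    m=(abs(x-.55)<.25)&(y>-.4)&(y<.15)&(z>.165)&(z<.30)
    for lo in (.165,.18,.2,.215,.23,.245):
        k=m&(z>lo)&(z<lo+.015); 
        if k.any():
            Q=P[k]; print(n,lo,k.sum())
            n_,lab=cv2.partition((Q[:,:2]*1000).astype(int).tolist(),lambda a,b:0) if 0 else (0,0)
            for c in sorted(set(np.round(Q[:,1]/.04).astype(int))):
                s=Q[np.round(Q[:,1]/.04).astype(int)==c]; print('   ',len(s),s.mean(0).round(3),np.ptp(s,0).round(3))
    m=(abs(z-.012)<.004)&(p[uv[:,1],uv[:,0]].max(1)<110)&(x>.3)&(x<.9)&(y>-.5)&(y<.2)
    Q=P[m][:,:2].astype('f4'); print(n,'base',len(Q),cv2.minAreaRect(Q), Q.mean(0))
# dish in scene
p,d,C=load('scene0')
dd=[[308,208],[332,208],[320,208],[320,220],[320,232]]
print(onplane(C,dd,.018)); print(pts(C,[[320,220]],[d[220,320]]))
E
```

```text
scene0 0.165 849
    86 [ 0.578 -0.236  0.172] [0.051 0.031 0.014]
    142 [ 0.575 -0.198  0.173] [0.071 0.038 0.014]
    99 [ 0.588 -0.16   0.171] [0.03  0.038 0.011]
    95 [ 0.592 -0.121  0.173] [0.056 0.038 0.015]
    132 [ 0.59  -0.08   0.172] [0.07  0.039 0.015]
    108 [ 0.599 -0.039  0.172] [0.052 0.039 0.013]
    115 [ 0.6   -0.002  0.173] [0.073 0.036 0.015]
    72 [0.594 0.028 0.172] [0.072 0.017 0.014]
scene0 0.18 173
    26 [ 0.565 -0.231  0.182] [0.037 0.02  0.009]
    49 [ 0.561 -0.203  0.185] [0.045 0.033 0.014]
    22 [ 0.586 -0.116  0.187] [0.01  0.027 0.014]
    25 [ 0.577 -0.088  0.185] [0.048 0.019 0.015]
    2 [ 0.593 -0.021  0.182] [0.005 0.    0.003]
    38 [ 0.591 -0.002  0.186] [0.049 0.036 0.015]
    11 [0.584 0.026 0.182] [0.04  0.007 0.008]
scene0 0.2 87
    3 [ 0.564 -0.222  0.207] [0.004 0.005 0.008]
    14 [ 0.564 -0.207  0.209] [0.014 0.015 0.014]
    17 [ 0.584 -0.113  0.208] [0.004 0.023 0.014]
    15 [ 0.579 -0.091  0.208] [0.029 0.015 0.014]
    33 [0.591 0.003 0.209] [0.02  0.029 0.015]
    5 [0.581 0.021 0.209] [0.013 0.    0.009]
scene0 0.215 1
[... 2323 characters left out ...]
38] [0.006 0.016 0.015]
    27 [ 0.563 -0.095  0.238] [0.022 0.009 0.014]
    22 [0.576 0.008 0.234] [0.013 0.017 0.01 ]
side0 0.245 75
    2 [ 0.558 -0.224  0.252] [0.002 0.002 0.   ]
    23 [ 0.554 -0.21   0.251] [0.017 0.018 0.009]
    32 [ 0.566 -0.105  0.252] [0.022 0.014 0.014]
    18 [ 0.564 -0.096  0.249] [0.02  0.009 0.015]
side0 base 2294 ((0.6001743078231812, -0.14726534485816956), (0.7041310667991638, 0.5798553824424744), 88.90483093261719) [ 0.5825514  -0.06365533]
[[0.56819653 0.15695513 0.018     ]
 [0.56863431 0.24546038 0.018     ]
 [0.56840655 0.20113959 0.018     ]
 [0.61590753 0.1979343  0.018     ]
 [0.66205715 0.19487507 0.018     ]]
[[0.61174998 0.19956945 0.00782845]]
```

```bash
cat >> h.py <<'E'
def toolR(yaw,pitch,roll=0):
    # tool x: heading yaw, pitched down by pitch; camera side up (tool z side chosen by hand_eye)
    x=np.array([np.cos(yaw)*np.cos(pitch),np.sin(yaw)*np.cos(pitch),-np.sin(pitch)])
    up=np.array([np.cos(yaw)*np.sin(pitch),np.sin(yaw)*np.sin(pitch),np.cos(pitch)])
    he=np.array(get_calibration('wrist')['hand_eye']); sg=np.sign(he[2,3])
    z=up*sg; M=np.c_[x,np.cross(z,x),z]
    return M@R.from_euler('x',roll).as_matrix()
E
python3 - <<'E'
from h import *
he=np.array(get_calibration('wrist')['hand_eye']); print(he.round(3).tolist())
g=np.array([.567,-.103,.225])
for yaw in (-.09,):
  for pitch in (0.,.4,.7,.9,1.2):
    M=toolR(yaw,pitch); Rc=M@he[:3,:3]
    for D in (.18,.22):
        c=g-Rc[:,2]*D; tcp=c-M@he[:3,3]
        print(pitch,D,tcp.round(3),Rc[:,2].round(2),solver.ik(tcp,R2q(M)))
for pitch in (0,.2,.4): # grasp poses
    M=toolR(-.09,pitch); t=np.array([.567,-.103,.196])+M[:,0]*.019
    print('grasp',pitch,solver.ik(t,R2q(M)))
    M=toolR(0.,pitch+np.pi/4); t=np.array([.615+.117,.2,.055+.117])+M[:,0]*.019
    print('final',pitch,solver.ik(t,R2q(M)), )
E
```

```text
[[0.0, -0.325, 0.946, -0.141], [1.0, 0.001, 0.0, 0.0], [-0.001, 0.946, 0.325, -0.085], [0.0, 0.0, 0.0, 1.0]]
0.0 0.18 [ 0.538 -0.1    0.199] [ 0.94 -0.09 -0.32] [-0.65553339 -0.03912763  2.53483218  2.47004205  1.03771147 -1.1869308 ]
0.0 0.22 [ 0.501 -0.097  0.212] [ 0.94 -0.09 -0.32] None
0.4 0.18 [ 0.53  -0.099  0.212] [ 0.74 -0.07 -0.67] [-0.63260077 -0.4175563   2.52134917  1.70741666  0.50074249 -0.38608285]
0.4 0.22 [ 0.501 -0.097  0.239] [ 0.74 -0.07 -0.67] None
0.7 0.18 [ 0.528 -0.099  0.224] [ 0.51 -0.05 -0.86] [-0.57234669 -0.4497479   2.3841339   0.77652225  0.53082723  0.54259616]
0.7 0.22 [ 0.508 -0.097  0.258] [ 0.51 -0.05 -0.86] [-0.60353587 -0.58546195  2.40031737  0.68051959  0.63996611  0.64637846]
0.9 0.18 [ 0.529 -0.099  0.231] [ 0.33 -0.03 -0.94] [-0.52494244 -0.39076598  2.26119424  0.42286436  0.69222012  0.88825715]
0.9 0.22 [ 0.516 -0.098  0.269] [ 0.33 -0.03 -0.94] [-0.54093761 -0.48125079  2.25115803  0.39099311  0.79068306  0.9260656 ]
1.2 0.18 [ 0.532 -0.1    0.242] [ 0.04 -0.   -1.  ] [-0.45707695 -0.24105683  2.05610945  0.15679743  0.98414194  1.13938633]
1.2 0.22 [ 0.531 -0.099  0.282] [ 0.04 -0.   -1.  ] [-0.45838403 -0.28128235  2.01478114  0.14972926  1.06493659  1.15247256]
grasp 0 [-0.57603393  0.08801536  2.4132585   2.55904798  1.01424426 -1.23588212]
final 0 [ 0.15105006  0.30357039  1.77796378 -0.36898893  0.29946832  2.03194297]
grasp 0.2 [-0.56936049 -0.06168249  2.42002347  2.38207494  0.71611347 -1.05212215]
final 0.2 [ 0.14229419  0.33443829  1.67601809 -0.14915823  0.55539695  1.81664126]
grasp 0.4 [-0.5506425  -0.15863718  2.38796483  2.01907459  0.47161211 -0.68592556]
final 0.4 [ 0.13343566  0.39180631  1.55717014 -0.06900784  0.81150847  1.74209285]
```

```bash
python3 - <<'E'
from h import *
he=np.array(get_calibration('wrist')['hand_eye'])
g=np.array([.567,-.103,.225]); M=toolR(-.09,.75); Rc=M@he[:3,:3]
tcp=g-Rc[:,2]*.2-M@he[:3,3]; print(tcp)
env.move_ptp(tcp+[-.05,-.03,.13],R2q(M)); print(status.sense()['t'])
env.move_ptp(tcp,R2q(M)); s=status.sense(); print(s['t'],s['eef_pos'],s['joints'])
p,d,C=shot('wrist','w1')
cv2.imwrite('pics/w1z.png',cv2.resize(np.clip(p[:,:,::-1].astype(float)*1.4,0,255).astype('u1'),None,fx=1.5,fy=1.5,interpolation=cv2.INTER_CUBIC))
E
```

```text
[ 0.51890632 -0.09829553  0.24322699]
2.05
2.675 [ 0.5194126  -0.09895716  0.24422925] [-0.57449636 -0.50170132  2.35895351  0.62699362  0.61939795  0.69383857]
```

View pics/w1z.png

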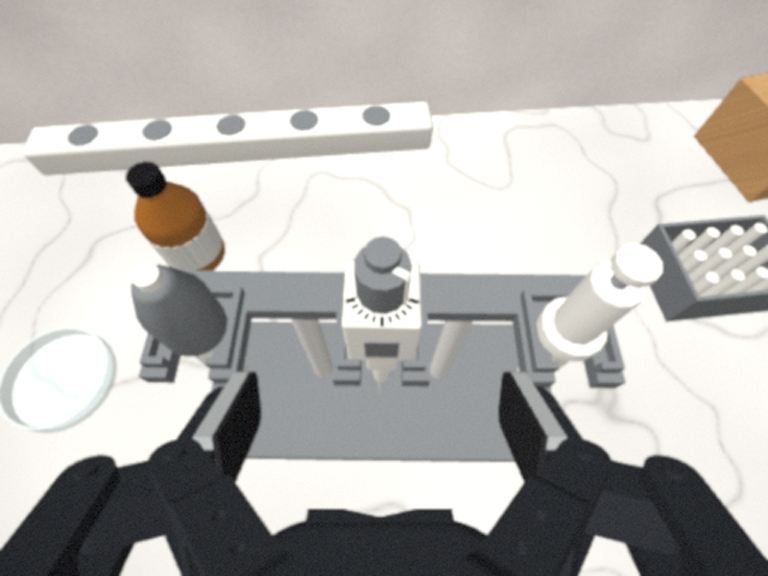

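```bash
python3 - <<'E'
from h import *
p,d,C=load('w1')
z=cv2.resize(p[150:250,215:295],None,fx=6,fy=6,interpolation=cv2.INTER_CUBIC)
cv2.imwrite('pics/w1zz.png',np.clip(z[:,:,::-1].astype(float)*1.3,0,255).astype('u1'))
uv,P=cloud(d,C); x,y,zz=P.T
m=(abs(x-.567)<.05)&(abs(y+.103)<.035)
for a,b in((.165,.172),(.178,.2),(.2,.218),(.218,.224),(.226,.244),(.244,.249),(.253,.26)):
    k=m&(zz>a)&(zz<b); print(a,b,k.sum(),P[k].mean(0).round(4),P[k].min(0).round(4),P[k].max(0).round(4))
E
```

```text
0.165 0.172 1162 [ 0.573  -0.0978  0.1687] [ 0.5359 -0.1379  0.1651] [ 0.6119 -0.0681  0.172 ]
0.178 0.2 463 [ 0.5495 -0.1022  0.1897] [ 0.5462 -0.127   0.178 ] [ 0.5752 -0.0784  0.2   ]
0.2 0.218 689 [ 0.5536 -0.1027  0.2119] [ 0.5476 -0.1249  0.2   ] [ 0.5885 -0.0836  0.218 ]
0.218 0.224 967 [ 0.5611 -0.1034  0.2191] [ 0.5477 -0.1238  0.218 ] [ 0.5876 -0.0844  0.224 ]
0.226 0.244 635 [ 0.5603 -0.1035  0.2379] [ 0.5552 -0.1171  0.226 ] [ 0.5785 -0.0915  0.244 ]
0.244 0.249 346 [ 0.5638 -0.1041  0.2446] [ 0.5561 -0.1166  0.244 ] [ 0.5782 -0.0921  0.2489]
0.253 0.26 429 [ 0.5678 -0.1042  0.2547] [ 0.5605 -0.1119  0.2531] [ 0.5766 -0.0964  0.2565]
```

View pics/w1zz.png

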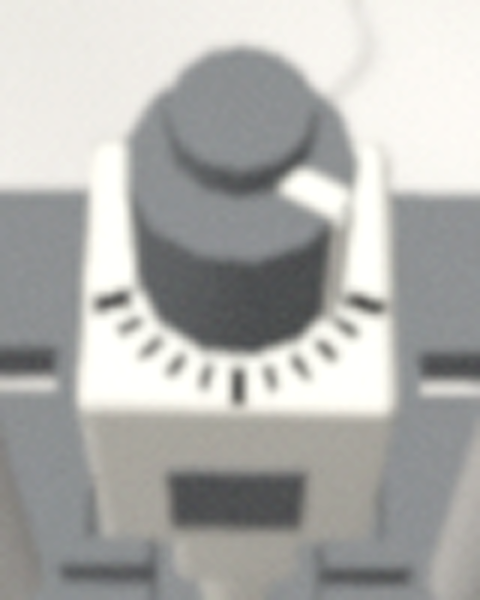

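```bash
cat >> h.py <<'E'
def zo(pts_,u0,v0,f): return [[u0+(a+.5)/f-.5,v0+(b+.5)/f-.5] for a,b in pts_]
E
python3 - <<'E'
from h import *
p,d,C=load('w1')
m=onplane(C,zo([(110,302),(238,388),(370,303)],215,150,6),.2195)[:,:2]
cc,r,_=(lambda a:(a,0,0))(0)
pt=onplane(C,zo([(285,178),(343,208)],215,150,6),.2450)[:,:2]
# handle top back/front edges
print('marks',m.round(4).tolist(),'pointer',pt.round(4).tolist())
pl=P=None
ax=np.array([.568,-.104])
for q in (*m,*pt): v=q-ax; print(np.hypot(*v).round(4),np.degrees(np.arctan2(v[1],v[0])).round(1))
v=pt[1]-pt[0]; print('line dir',np.degrees(np.arctan2(v[1],v[0])))
# handle top rect corners
k=onplane(C,zo([(82,408),(393,408),(100,145),(378,145)],215,150,6),.2195); print(k.round(4))
# circumcentre of mark ends
A=2*(m[1:]-m[0]); b=(m[1:]**2).sum(1)-(m[0]**2).sum(); print('cc',np.linalg.solve(A,b))
E
```

```text
marks [[0.5649, -0.0884], [0.5523, -0.1028], [0.562, -0.1196]] pointer [[0.5653, -0.1089], [0.561, -0.1147]]
0.0159 101.3
0.0158 175.5
0.0167 -111.1
0.0056 -118.9
0.0128 -123.1
line dir -126.36283903281513
[[ 0.5514 -0.0844  0.2195]
 [ 0.5482 -0.1205  0.2195]
 [ 0.5872 -0.0884  0.2195]
 [ 0.5841 -0.1235  0.2195]]
cc [ 0.56874768 -0.10453008]
```

```bash
python3 - <<'E'
from h import *
ax=np.array([.568,-.1043])
for yaw in (-1.6,-1.2,-.8,-.4,0,.4,.8,1.2):
    M=toolR(yaw,np.pi/2); q=solver.ik([*ax,.224],R2q(M)); print(yaw,q, M[:,1].round(2))
E
```

```text
-1.6 None [-1.    0.03  0.  ]
-1.2 [-3.77840147e-01  8.37426193e-02  1.75349457e+00 -4.44089210e-16
  1.30435546e+00  2.39295618e+00] [-0.93 -0.36  0.  ]
-0.8 [-0.37784015  0.08374262  1.75349457  0.          1.30435546  1.99295618] [-0.72 -0.7   0.  ]
-0.4 [-3.77840147e-01  8.37426193e-02  1.75349457e+00 -4.44089210e-16
  1.30435546e+00  1.59295618e+00] [-0.39 -0.92  0.  ]
0 [-3.77840147e-01  8.37426193e-02  1.75349457e+00 -4.44089210e-16
  1.30435546e+00  1.19295618e+00] [ 0. -1.  0.]
0.4 [-3.77840147e-01  8.37426193e-02  1.75349457e+00 -4.44089210e-16
  1.30435546e+00  7.92956179e-01] [ 0.39 -0.92  0.  ]
0.8 [-0.37784015  0.08374262  1.75349457  0.          1.30435546  0.39295618] [ 0.72 -0.7   0.  ]
1.2 [-0.37784015  0.08374262  1.75349457  0.          1.30435546 -0.00704382] [ 0.93 -0.36 -0.  ]
```

```bash
python3 - <<'E'
from h import *
ax=np.array([.568,-.1043]); q=R2q(toolR(.6,np.pi/2))
env.move_ptp([*ax,.335],q); print(status.sense()['t'])
env.movel([*ax,.2245],q,max_speed=.12); s=status.sense(); print(s['t'],s['eef_pos'],s['force'])
claw.grab(25); s=status.sense(); print(s['t'],s['width'],s['eef_pos'],s['force'],s['wrist_torque'])
j=np.array(s['joints'])
shot('side','s2')
E
```

```text
3.5833
4.6583 [ 0.56852407 -0.10452855  0.2255243 ] [ 0.77200413 -0.57203905  0.12768193]
5.2333 0.024853421383958428 [ 0.56818318 -0.10443191  0.22481671] [ 0.28745274 -0.43813088  1.01253485] [-0.06447796  0.00648733 -0.0038587 ]
```

```bash
python3 - <<'E'
from h import *
q=solver.ik([.568,-.1043,.2245],R2q(toolR(.6,np.pi/2))); q=np.array(q)
for k in (.5,1.):
    a=q.copy(); a[5]+=1.33*k; env.goto_joints(a); s=status.sense(); print(s['t'],s['joints'][5]-q[5],s['force'].round(2),s['wrist_torque'].round(3),s['width'])
claw.let_go(); s=status.sense(); print(s['t'],s['width'],s['force'])
p=s['eef_pos']; env.movel([p[0],p[1],.32],max_speed=.2)
he=np.array(get_calibration('wrist')['hand_eye'])
g=np.array([.565,-.104,.225]); M=toolR(-.09,.75); Rc=M@he[:3,:3]
tcp=g-Rc[:,2]*.18-M@he[:3,3]
env.move_ptp(tcp+[-.0,0,.0],R2q(M)); env.wait(.15); print(status.sense()['t'])
p,d,C=shot('wrist','w2')
u,v=proj(C,g)[0].astype(int); print(u,v)
z=cv2.resize(p[v-50:v+50,u-40:u+40],None,fx=6,fy=6,interpolation=cv2.INTER_CUBIC)
cv2.imwrite('pics/w2zz.png',np.clip(z[:,:,::-1].astype(float)*1.3,0,255).astype('u1'))
E
```

```text
5.9667 0.663539616426948 [-0.51  0.24  2.57] [ 0.026  0.021 -0.008] 0.025216513602028236
6.65 1.3280055288637653 [-1.14 -1.23  2.51] [-0.115  0.089 -0.043] 0.025380556992371923
7.2667 0.08518484909981021 [ 0.90468741  0.13471352 -0.59047258]
9.2083
252 192
```

View pics/w2zz.png

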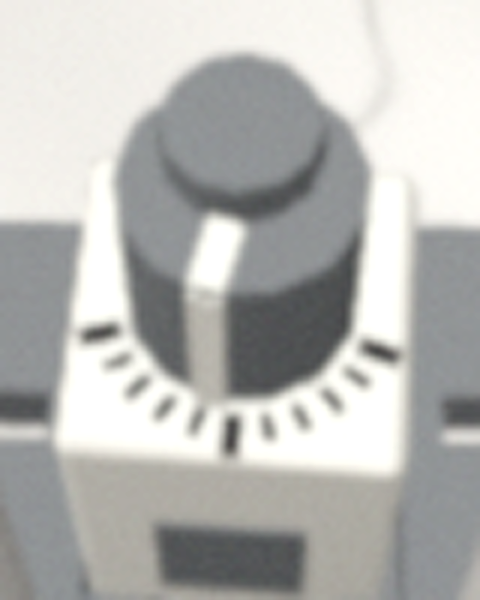

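View pics/w2.png

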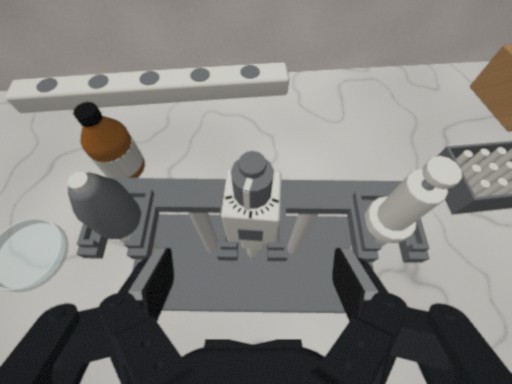

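```bash
python3 - <<'E'
from h import *
p,d,C=load('w2'); u0,v0=212,142
f=lambda L,h: onplane(C,zo(L,u0,v0,6),h)[:,:2]
lst=[(99,333),(116,360),(137,387),(165,408),(197,425),(231,436),(267,428),(302,415),(334,398),(362,378),(381,351)]
m=f(lst,.2195)
from scipy.optimize import least_squares
w=np.array([1.25-.25*i for i in range(11)])
# long marks outer-centres differ; fit angles only: centre cx,cy, yaw0 (50 dir)
ang=lambda c:np.arctan2(*(m-c).T[::-1])%(2*np.pi)
r=least_squares(lambda s:(ang(s[:2])-(s[2]-w)),[.568,-.104,3.05]); c=r.x[:2]; print(r.x,np.round(r.fun,3))
uv,P=cloud(d,C); k=(abs(P[:,0]-.567)<.02)&(abs(P[:,1]+.104)<.02)&(P[:,2]>.253); print(P[k].mean(0))
co=f([(58,445),(405,470),(92,165),(410,178)],.2195); print(co.round(4),co.mean(0))
for cc in (c,np.array([.568,-.1043]),P[k].mean(0)[:2]):
  a50=np.median(ang(cc)+w)
  for L,h in (([(208,392)],.2203),([(205,291)],.245),([(222,222),(205,291)],.245)):
    q=f(L,h); v=q[0]-cc if len(q)==1 else q[1]-q[0]
    print(cc.round(4),h,len(q),'value',40*(1.25+((np.arctan2(v[1],v[0])%(2*np.pi))-a50)))
E
```

```text
[ 0.56856648 -0.10424429  2.98298348] [ 0.003 -0.008  0.001  0.006  0.009 -0.004 -0.013 -0.002  0.009  0.004
 -0.004]
[ 0.56765258 -0.10404379  0.2546519 ]
[[ 0.553  -0.0833]
 [ 0.5469 -0.1194]
 [ 0.5877 -0.0885]
 [ 0.5827 -0.1248]] [ 0.56759739 -0.10399172]
[ 0.5686 -0.1042] 0.2203 1 value 40.433811239648065
[ 0.5686 -0.1042] 0.245 1 value 42.20860834747748
[ 0.5686 -0.1042] 0.245 2 value 44.713116284503265
[ 0.568  -0.1043] 0.2203 1 value 40.06220332115216
[ 0.568  -0.1043] 0.245 1 value 41.98315547717879
[ 0.568  -0.1043] 0.245 2 value 45.27106422284312
[ 0.5677 -0.104 ] 0.2203 1 value 39.896465348183305
[ 0.5677 -0.104 ] 0.245 1 value 41.85561391879284
[ 0.5677 -0.104 ] 0.245 2 value 44.77705543873745
```

```bash
python3 - <<'E'
from h import *
he=np.array(get_calibration('wrist')['hand_eye'])
g=np.array([.562,-.104,.230]); M=toolR(-.12,.9); Rc=M@he[:3,:3]
tcp=g-Rc[:,2]*.145-M@he[:3,3]; print(tcp)
env.move_ptp(tcp,R2q(M)); env.wait(.3); s=status.sense();print(s['t'],s['eef_pos'],s['force'])
p,d,C=shot('wrist','w3')
u,v=proj(C,g)[0].astype(int); print(u,v)
z=cv2.resize(p[v-45:v+45,u-45:u+45],None,fx=6,fy=6,interpolation=cv2.INTER_CUBIC)
cv2.imwrite('pics/w3zz.png',np.clip(z[:,:,::-1].astype(float)*1.3,0,255).astype('u1'))
E
```

```text
[ 0.53623226 -0.10108381  0.20410482]
9.9167 [ 0.53586175 -0.10113938  0.2041549 ] [-0.55669615  0.26066622 -0.07580663]
252 191
```

View pics/w3zz.png

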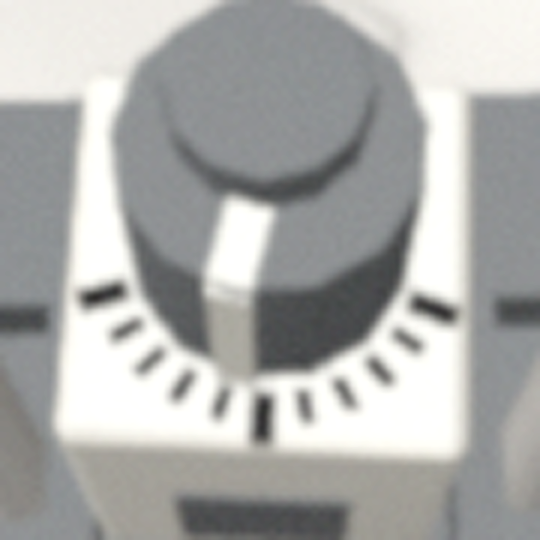

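```bash
python3 - <<'E'
from h import *
from scipy.optimize import least_squares
p,d,C=load('w3'); u0,v0=252-45,191-45
mk=np.array(zo([(103,296),(127,328),(149,361),(182,387),(221,403),(263,418),(306,406),(345,393),(382,371),(410,341),(436,309)],u0,v0,6))
pt=np.array(zo([(233,378),(229,288),(248,204)],u0,v0,6))
pe=np.array(zo([(207,290),(250,293),(224,195),(274,212)],u0,v0,6))
def res(s,full=False):
    cx,cy,yaw,val,rl,rs,ro,ri,dz=s
    th=yaw+np.pi+(np.arange(11)*10-50)/40; r=np.where(np.arange(11)%5==0,rl,rs)
    A=np.c_[cx+r*np.cos(th),cy+r*np.sin(th),np.full(11,.220+dz)]
    t=yaw+np.pi+(val-50)/40; e=np.array([np.cos(t),np.sin(t)])
    B=np.array([[*(np.array([cx,cy])+ro*e),.2205+dz],[*(np.array([cx,cy])+ro*e),.2455+dz],[*(np.array([cx,cy])+ri*e),.2455+dz]])
    E=np.r_[proj(C,A)-mk,proj(C,B)-pt]
    return E if full else np.r_[E.ravel(),(dz)/.001*.3]
s=least_squares(res,[.568,-.104,-.15,40,.017,.0165,.0135,.007,0],x_scale=[.01,.01,.1,10,.01,.01,.01,.01,.001])
print(s.x.round(4)); print(res(s.x,True).round(2).tolist()); 
J=s.jac;cov=np.linalg.inv(J.T@J)*.25;print(np.sqrt(cov.diagonal()).round(4))
E
```

```text
[ 5.6840e-01 -1.0430e-01 -1.6300e-01  4.1589e+01  1.6100e-02  1.5400e-02
  1.3000e-02  6.0000e-03 -1.0000e-04]
[[-0.13, -0.23], [-0.26, 0.17], [0.17, 0.01], [0.12, -0.11], [0.06, 0.01], [-0.0, 0.04], [-0.01, 0.11], [0.19, 0.05], [-0.13, -0.03], [-0.17, -0.01], [-0.08, -0.08], [0.27, 0.11], [-0.4, -0.14], [0.37, 0.11]]
[6.000e-04 1.000e-04 7.700e-03 5.905e-01 2.000e-04 2.000e-04 2.000e-04
 3.000e-04 1.600e-03]
```

```bash
cat > turn.py <<'E'
from h import *
import sys
dq=float(sys.argv[1]); n=sys.argv[2]
M=toolR(-.12,1.2)
s=status.sense(); 
ax=np.array([.5683,-.1043]); q=R2q(toolR(-.5,np.pi/2))
env.movel(np.array(s['eef_pos'])+[-.015,0,.1],max_speed=.25)
env.move_ptp([*ax,.29],q); env.movel([*ax,.2245],q,max_speed=.12)
claw.grab(25); 
a=np.array(solver.ik([*ax,.2245],q)); a[5]+=dq; env.goto_joints(a); env.wait(.1)
s=status.sense(); print(s['t'],s['width'],s['wrist_torque'].round(3),s['joints'][5]-a[5])
claw.let_go(); p=s['eef_pos']; env.movel([p[0],p[1],.30],max_speed=.25)
he=np.array(get_calibration('wrist')['hand_eye'])
g=np.array([.562,-.104,.230]); M=toolR(-.12,.9); Rc=M@he[:3,:3]
tcp=g-Rc[:,2]*.145-M@he[:3,3]
env.move_ptp(tcp+[-.02,0,.06],R2q(M));env.move_ptp(tcp,R2q(M)); env.wait(.3); s=status.sense();print(s['t'],s['eef_pos'],s['force'])
p,d,C=shot('wrist',n)
u,v=252,191
z=cv2.resize(p[v-45:v+45,u-45:u+45],None,fx=6,fy=6,interpolation=cv2.INTER_CUBIC)
cv2.imwrite(f'pics/{n}zz.png',np.clip(z[:,:,::-1].astype(float)*1.3,0,255).astype('u1'))
E
python3 turn.py .042 w4
```

```text
12.8417 0.0250010783057988 [-0.079  0.146 -0.048] -0.0007657174171193937
15.3333 [ 0.53627156 -0.1016283   0.20558667] [ 0.05774606 -1.06431662  0.05968567]
```

View pics/w4zz.png

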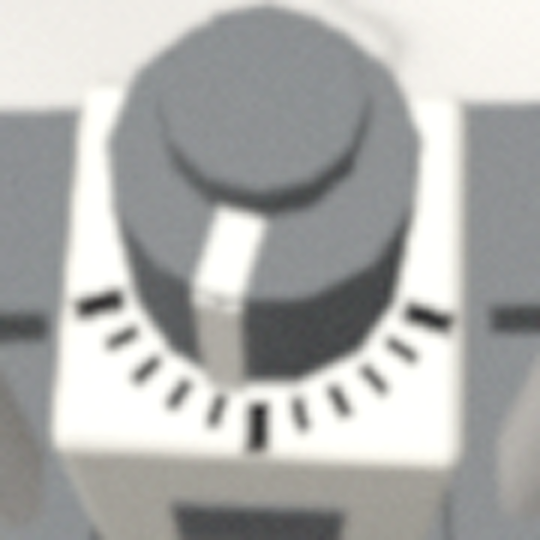

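```bash
cat > fit.py <<'E'
from h import *
from scipy.optimize import least_squares
def fit(n,M,P,u0=207,v0=146,f=6):
    p,d,C=load(n); mk=np.array(zo(M,u0,v0,f)); pt=np.array(zo(P,u0,v0,f))
    def res(s,full=False):
        cx,cy,yaw,val,rl,rs,ro,ri,dz=s
        th=yaw+np.pi+(np.arange(11)*10-50)/40; r=np.where(np.arange(11)%5==0,rl,rs)
        A=np.c_[cx+r*np.cos(th),cy+r*np.sin(th),np.full(11,.220+dz)]
        t=yaw+np.pi+(val-50)/40; e=np.array([np.cos(t),np.sin(t)]); c=np.array([cx,cy])
        B=np.array([[*(c+ro*e),.2205+dz],[*(c+ro*e),.2455+dz],[*(c+ri*e),.2455+dz]])
        E=np.r_[proj(C,A)-mk,proj(C,B)-pt]
        return E if full else np.r_[E.ravel(),dz/.001*.3]
    s=least_squares(res,[.568,-.104,-.15,40,.017,.0165,.0135,.007,0],x_scale=[.01,.01,.1,10,.01,.01,.01,.01,.001])
    print(s.x.round(4),res(s.x,True)[-3:].round(2).tolist())
E
python3 - <<'E'
from fit import *
fit('w4',[(99,304),(122,336),(146,370),(178,396),(216,411),(258,426),(301,415),(341,402),(376,380),(403,349),(432,318)],[(224,384),(219,298),(242,214)])
E
```

```text
[ 5.68600e-01 -1.04300e-01 -1.64400e-01  4.03817e+01  1.63000e-02
  1.55000e-02  1.31000e-02  6.00000e-03 -3.00000e-04] [[0.31, 0.33], [-0.36, -0.31], [0.22, 0.07]]
```

```bash
python3 - <<'E'
from h import *
g=np.array([.5685,-.1043,.204]); yaw=-.164
dish=np.array([.615,.199])
for pitch in (.3,.4,.5,.6):
    M=toolR(yaw,pitch); t=g+M[:,0]*.019; f=np.array([np.cos(yaw),np.sin(yaw),0])
    up=[0,0,1]
    ok=[]
    for nm,pp in (('pre',t-M[:,0]*.07),('g',t),('lift',t+[0,0,.03]),('out',t+np.array([0,0,.03])-f*.10),('outup',t+np.array([0,0,.10])-f*.1)):
        q=solver.ik(pp,R2q(M)); ok.append((nm,None if q is None else np.round(q,2).tolist()))
    print(pitch,ok)
    for fy in (-.164,.0,.2,.4):
        Mf=toolR(fy,pitch+np.pi/4); 
        # pipette axis in tool frame: world z at grasp
        a=Mf@(M.T@np.array([0,0,1.])); L=.204-.03
        tip=np.array([*dish,.058]); gp=tip+a*L; q=solver.ik(gp+Mf[:,0]*.019,R2q(Mf))
        print('   fin',fy,a.round(2),gp.round(3),None if q is None else np.round(q,2))
E
python3 - <<'E'
import sys; sys.path.insert(0,'.')
from h import *
import os; os.chdir('.')
p,d,C=load('side0'); z=cv2.resize(p[240:300,160:240],None,fx=8,fy=8,interpolation=cv2.INTER_CUBIC); cv2.imwrite('pics/dz.png',z[:,:,::-1])
p,d,C=load('scene0'); z=cv2.resize(p[140:280,260:420],None,fx=5,fy=5,interpolation=cv2.INTER_CUBIC); cv2.imwrite('pics/dz2.png',z[:,:,::-1])
E
```

```text
0.3 [('pre', None), ('g', [-0.52, -0.14, 2.41, 2.38, 0.5, -0.99]), ('lift', [-0.52, -0.23, 2.4, 2.25, 0.44, -0.84]), ('out', None), ('outup', None)]
   fin -0.164 [ 0.7  -0.12  0.71] [0.736 0.179 0.181] [ 0.13  0.36  1.6  -0.21  0.72  1.99]
   fin 0.0 [ 0.71 -0.    0.71] [0.738 0.199 0.181] [ 0.14  0.36  1.6  -0.1   0.7   1.76]
   fin 0.2 [0.69 0.14 0.71] [0.736 0.223 0.181] [0.14 0.36 1.6  0.04 0.7  1.48]
   fin 0.4 [0.65 0.28 0.71] [0.728 0.247 0.181] [0.14 0.36 1.6  0.18 0.72 1.21]
0.4 [('pre', None), ('g', [-0.51, -0.18, 2.39, 2.14, 0.38, -0.75]), ('lift', [-0.51, -0.26, 2.38, 1.94, 0.34, -0.53]), ('out', None), ('outup', None)]
   fin -0.164 [ 0.7  -0.12  0.71] [0.736 0.179 0.181] [ 0.12  0.39  1.54 -0.14  0.84  1.93]
   fin 0.0 [ 0.71 -0.    0.71] [0.738 0.199 0.181] [ 0.13  0.39  1.54 -0.07  0.83  1.74]
   fin 0.2 [0.69 0.14 0.71] [0.736 0.223 0.181] [0.14 0.4  1.53 0.03 0.83 1.5 ]
   fin 0.4 [0.65 0.28 0.71] [0.728 0.247 0.181] [0.15 0.4  1.53 0.12 0.84 1.26]
0.5 [('pre', [-0.57, -0.51, 2.5, 1.25, 0.37, 0.14]), ('g', [-0.5, -0.2, 2.36, 1.76, 0.3, -0.36]), ('lift', [-0.5, -0.2
[... 285 characters left out ...]
0.69 0.14 0.71] [0.736 0.223 0.181] [0.14 0.44 1.47 0.02 0.96 1.5 ]
   fin 0.4 [0.65 0.28 0.71] [0.728 0.247 0.181] [0.16 0.44 1.47 0.08 0.96 1.29]
0.6 [('pre', [-0.55, -0.5, 2.44, 0.88, 0.41, 0.51]), ('g', [-0.49, -0.21, 2.32, 1.25, 0.28, 0.14]), ('lift', [-0.49, -0.27, 2.3, 1.02, 0.31, 0.38]), ('out', None), ('outup', [-0.61, -0.78, 2.47, 0.65, 0.63, 0.76])]
   fin -0.164 [ 0.7  -0.12  0.71] [0.736 0.179 0.181] [ 0.1   0.46  1.42 -0.06  1.08  1.86]
   fin 0.0 [0.71 0.   0.71] [0.738 0.199 0.181] [ 0.12  0.47  1.4  -0.03  1.08  1.7 ]
   fin 0.2 [0.69 0.14 0.71] [0.736 0.223 0.181] [0.14 0.48 1.39 0.01 1.08 1.51]
   fin 0.4 [0.65 0.28 0.71] [0.728 0.247 0.181] [0.17 0.48 1.39 0.05 1.09 1.32]
```

View pics/dz.png

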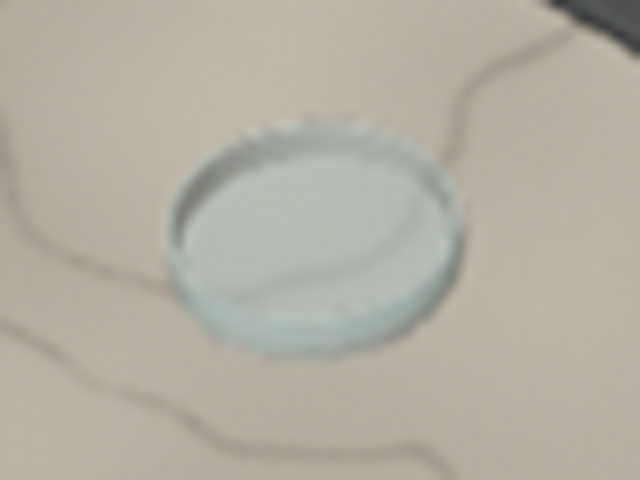

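View pics/dz2.png

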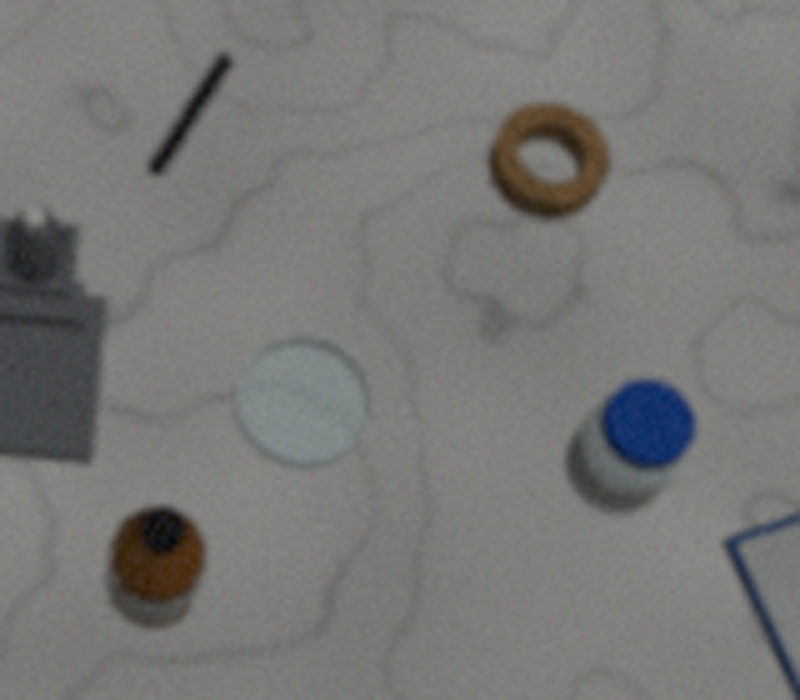

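```bash
python3 - <<'E'
from h import *
p,d,C=load('side0'); print('dish side',onplane(C,zo([(318,225)],160,240,8),.018), onplane(C,zo([(318,230)],160,240,8),.014))
p,d,C=load('scene0'); print('dish scene',onplane(C,zo([(302,402)],260,140,5),.012)); print('bottle',onplane(C,zo([(163,530)],260,140,5),.13))
g=np.array([.5685,-.1043,.206]); yaw=-.164
for pitch in (.65,.72,.8):
    M=toolR(yaw,pitch); t=g+M[:,0]*.019; f=np.array([np.cos(yaw),np.sin(yaw),0])
    for nm,pp in (('pre',t-M[:,0]*.07),('g',t),('lift',t+[0,0,.03]),('out',t+np.array([0,0,.03])-f*.07),('out2',t+np.array([0,0,.05])-f*.10),('outup',t+np.array([0,0,.12])-f*.1)):
        q=solver.ik(pp,R2q(M)); print(pitch,nm,None if q is None else np.round(q,2).tolist())
E
```

```text
dish side [[0.61056658 0.20259786 0.018     ]] [[0.61193482 0.20122584 0.014     ]]
dish scene [[0.61345507 0.19889884 0.012     ]]
bottle [[0.74946644 0.08509614 0.13      ]]
0.65 pre [-0.54, -0.49, 2.4, 0.73, 0.45, 0.66]
0.65 g [-0.48, -0.22, 2.3, 1.0, 0.3, 0.39]
0.65 lift [-0.48, -0.28, 2.28, 0.82, 0.35, 0.58]
0.65 out [-0.55, -0.53, 2.45, 0.77, 0.45, 0.61]
0.65 out2 [-0.6, -0.7, 2.5, 0.67, 0.57, 0.71]
0.65 outup [-0.6, -0.78, 2.42, 0.54, 0.71, 0.87]
0.72 pre [-0.52, -0.47, 2.36, 0.58, 0.51, 0.81]
0.72 g [-0.47, -0.21, 2.26, 0.74, 0.35, 0.65]
0.72 lift [-0.47, -0.27, 2.25, 0.62, 0.4, 0.78]
0.72 out [-0.54, -0.51, 2.41, 0.61, 0.5, 0.76]
0.72 out2 [-0.58, -0.67, 2.46, 0.56, 0.61, 0.82]
0.72 outup [-0.58, -0.74, 2.38, 0.46, 0.76, 0.94]
0.8 pre [-0.5, -0.44, 2.3, 0.44, 0.58, 0.95]
0.8 g [-0.46, -0.2, 2.23, 0.53, 0.42, 0.86]
0.8 lift [-0.46, -0.25, 2.21, 0.46, 0.48, 0.94]
0.8 out [-0.53, -0.48, 2.37, 0.48, 0.57, 0.89]
0.8 out2 [-0.56, -0.63, 2.42, 0.45, 0.67, 0.92]
0.8 outup [-0.56, -0.7, 2.33, 0.38, 0.82, 1.01]
```

```bash
python3 - <<'E'
from h import *
g=np.array([.5685,-.1043,.206]); yaw=-.164; M=toolR(yaw,.72); t=g+M[:,0]*.019; Q=R2q(M)
env.move_ptp(t-M[:,0]*.06,Q); env.movel(t,Q,max_speed=.1)
s=status.sense(); print(s['t'],s['eef_pos']-t,s['force'],s['width'])
claw.grab(45); s=status.sense(); print(s['t'],s['eef_pos']-t,s['force'].round(2),s['wrist_torque'].round(2),s['width'])
p,d,C=shot('wrist','w5'); shot('side','s5')
E
```

```text
16.4167 [ 1.39634939e-04 -5.35058867e-05 -4.79229259e-05] [ 0.54919206 -0.26614415 -0.40754365] 0.08564030126671984
16.9167 [ 0.00012026 -0.00011261  0.0005514 ] [-2.   -0.05  3.51] [ 0.05  0.31 -0.02] 0.037738001725321775
```

View pics/w5.png

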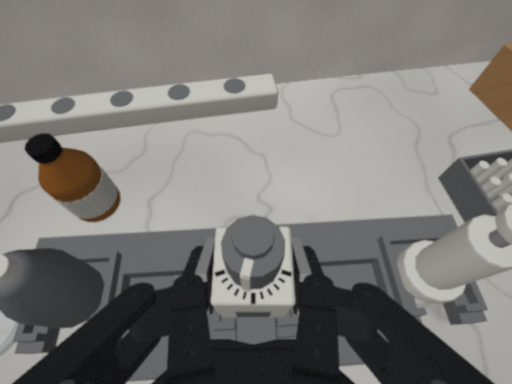

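View pics/s5.png

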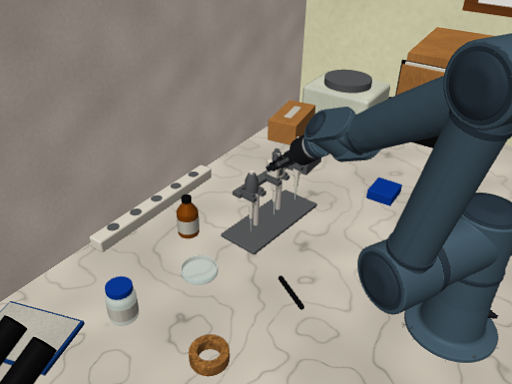

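```bash
python3 - <<'E'
from h import *
g=np.array([.5685,-.1043,.206]); yaw=-.164; M=toolR(yaw,.72); t=g+M[:,0]*.019; Q=R2q(M)
M2=toolR(-.095,.72); Q2=R2q(M2); f=np.array([np.cos(-.088),np.sin(-.088),0])
def rep(n): s=status.sense(); print(n,round(s['t'],2),s['force'].round(2),s['wrist_torque'].round(2),round(s['width'],4))
env.movel(t+[0,0,.014],Q,max_speed=.06); rep('l1')
env.movel(g+M2[:,0]*.019+[0,0,.030],Q2,max_speed=.06); rep('l2')
shot('wrist','w6'); shot('side','s6')
env.movel(g+M2[:,0]*.019+np.array([0,0,.033])-f*.06,Q2,max_speed=.08); rep('o1')
env.movel(g+M2[:,0]*.019+np.array([0,0,.06])-f*.10,Q2,max_speed=.12); rep('o2')
shot('wrist','w7'); shot('side','s7')
E
```

```text
l1 17.4 [-0.44  1.09 -1.04] [0.07 0.49 0.03] 0.0373
l2 17.82 [-0.75  0.33 -0.9 ] [ 0.06  0.46 -0.01] 0.0376
o1 18.82 [ 0.39 -0.65 -0.85] [0.1  0.48 0.01] 0.0375
o2 19.37 [ 0.07 -0.35 -1.17] [ 0.09  0.54 -0.  ] 0.0374
```

View pics/w7.png

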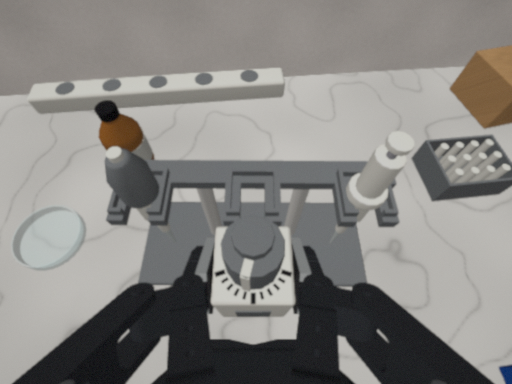

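View pics/s7.png

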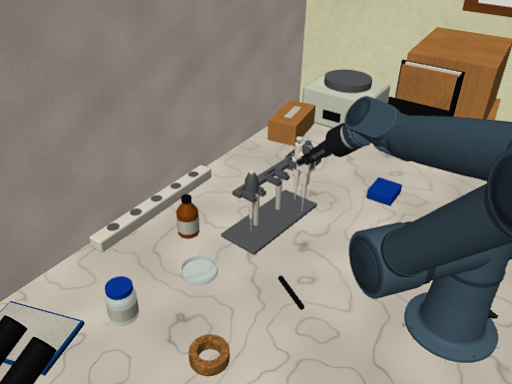

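```bash
python3 - <<'E'
from h import *
def rep(n): s=status.sense(); print(n,round(s['t'],2),s['eef_pos'].round(3),s['force'].round(2),round(s['width'],4))
Mw=toolR(.1,.72); L=.206-.03
env.move_ptp(np.array([.46,.14,.33])+Mw[:,0]*.019,R2q(Mw)); rep('wp')
Mf=toolR(.2,.72+np.pi/4); a=Mf@(toolR(0,.72).T@np.array([0,0,1.])); print(a)
tip=np.array([.613,.2,.058]); T=tip+a*L+Mf[:,0]*.019
env.move_ptp(T+[0,0,.07],R2q(Mf)); rep('above')
shot('side','s8')
env.movel(T,R2q(Mf),max_speed=.08); env.wait(.3); rep('fin')
shot('side','s9'); shot('scene','c9'); shot('wrist','w9')
p,d,C=load('s9'); print(proj(C,[tip,[.613,.2,.003]]))
E
```

```text
wp 20.43 [0.474 0.141 0.316] [ 0.16  0.34 -0.55] 0.0377
[0.69301172 0.14048043 0.70710678]
above 21.75 [0.736 0.224 0.235] [ 0.44  0.4  -0.16] 0.0373
fin 23.12 [0.736 0.225 0.164] [ 0.15  0.38 -1.03] 0.0377
[[198.51288982 255.47793292]
 [199.48667773 270.9355938 ]]
```

View pics/s9.png

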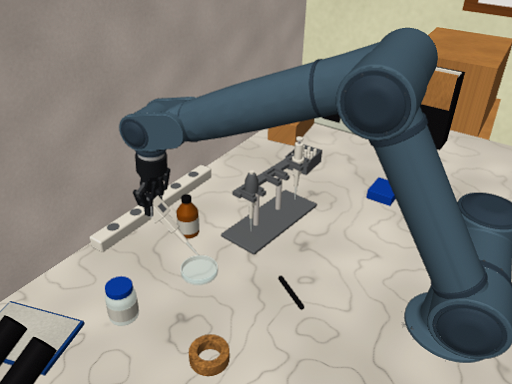

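View pics/w9.png

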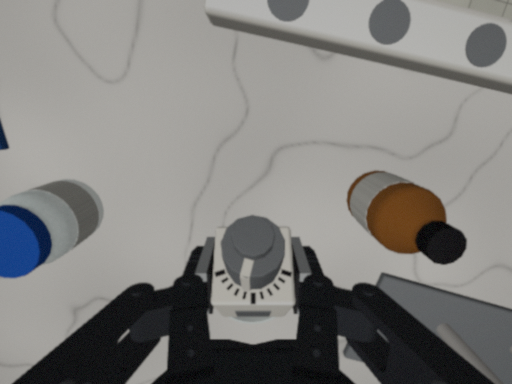

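View pics/c9.png

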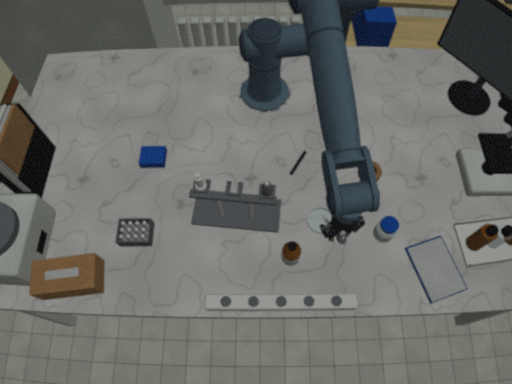

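```bash
python3 - <<'E'
from h import *
p,d,C=load('s9'); z=cv2.resize(p[180:300,120:240],None,fx=5,fy=5,interpolation=cv2.INTER_CUBIC)
p,d,C=load('w9'); y=cv2.resize(p[205:325,192:312],None,fx=5,fy=5,interpolation=cv2.INTER_CUBIC)
cv2.imwrite('pics/s9z.png',np.clip(z[:,:,::-1]*1.2,0,255).astype('u1'));cv2.imwrite('pics/w9z.png',np.clip(y[:,:,::-1]*1.3,0,255).astype('u1'))
E
```

```text
(no output)
```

View pics/s9z.png

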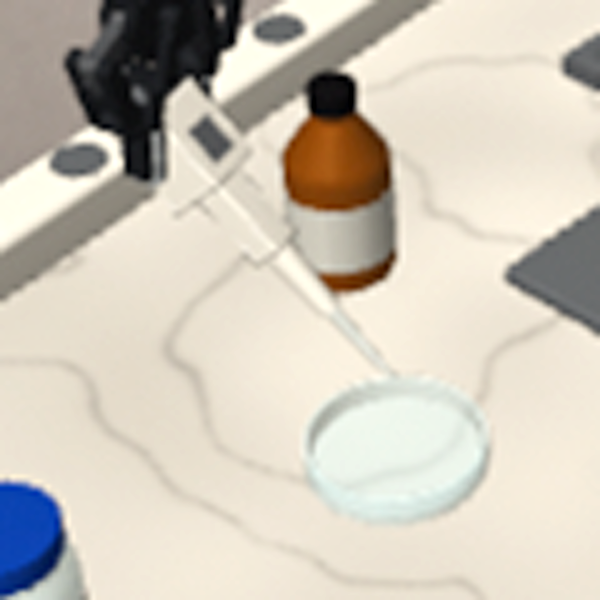

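View pics/w9z.png

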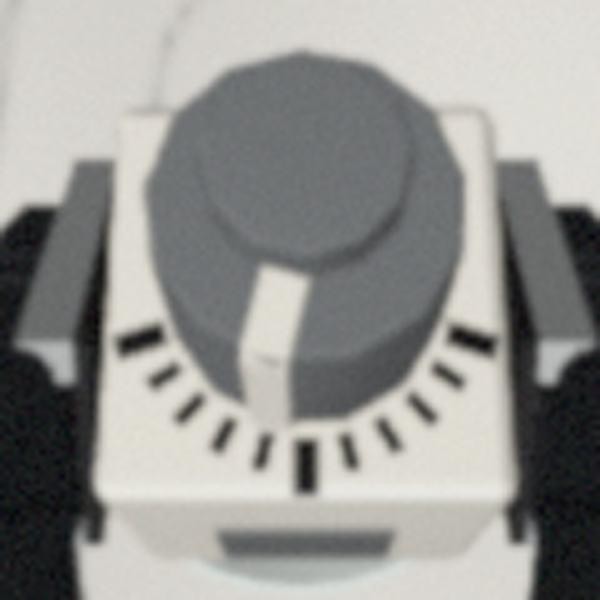

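```bash
python3 - <<'E'
from h import *
import fit as F
p,d,C=load('w9')
Mf=toolR(.2,.72+np.pi/4); Rp=Mf@toolR(0,.72).T   # pipette frame
tip=np.array([.613,.2,.058]); P=np.eye(4);P[:3,:3]=Rp;P[:3,3]=tip
V=np.eye(4);V[:3,3]=[.568,-.104,.03]
C2=(C[0],C[1],V@np.linalg.inv(P)@C[2])
F.load=lambda n:(p,d,C2)
F.fit('w9',[(139,340),(163,375),(189,408),(224,434),(262,450),(306,466),(348,450),(390,434),(424,408),(451,375),(474,341)],[(268,423),(263,356),(288,269)],192,205,5)
# pipette axis direction from s9 depth/pixels: neck line centre vs prediction
p,d,C=load('s9'); print((proj(C,[tip+Rp[:,2]*h for h in (0,.04,.08,.12,.14)])-[120,180])*5)
E
```

```text
[ 5.6890e-01 -1.0430e-01 -1.4000e-03  3.9901e+01  1.6300e-02  1.5400e-02
  1.3100e-02  6.3000e-03 -2.0000e-04] [[0.34, 0.02], [-0.12, 0.03], [-0.35, -0.09]]
[[392.5644491  377.38966462]
 [342.27647885 322.21589131]
 [291.46569214 266.45419214]
 [240.12745304 210.09902424]
 [214.25910544 181.69717019]]
```

```bash
python3 - <<'E'
from h import *
s=status.sense(); print(s['t'],s['force'],s['joint_vel'].max()); print(close_job())
E
```

```text
23.275 [ 0.59475782  0.64409916 -1.29918655] 0.0021983327919203655
the job is handed in; nothing more can be done
None
```

I turned the collar of the square-handled pipette to 40 while it hung in the middle slot. I then lifted the pipette out to the front, and the arm is now holding it over the dish. The job was handed in at about 23 s of the 48 s allowed.

- **Collar:** the first turn left it at about 41.6 on the scale, so I corrected it to about 40.4 before drawing the pipette out. My last reading, in the gripper, was 39.9; each reading is good to about ±0.6.
- **Pose:** the pipette leans 45 degrees, based on the grasp geometry. In the side camera the tip shows within about 1 pixel of where it should be. That puts it over the dish centre, about 55 mm above the floor and 40 mm above the rim.
- **Touching nothing:** the final wrist force was about 1.6 N, roughly the pipette's own weight, and I saw no contact in the pictures.
- **Everything else:** the dish, the other two pipettes and the rest of the bench look unmoved in the last pictures. The arm partly hides the cork ring in the overhead view, but the side view shows it in place.

No check failed. The two cameras differed by about 3 mm on where the dish is, which is small against its 50 mm radius.

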